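Nudge a board carrier onto its locating pins and swing the clamp over it

ROBOT

A 6-joint arm with a two-finger parallel gripper is mounted at the origin on a cart in front of the work surface, level with it; the furniture and walls round the work are solid. World frame = base frame: x ahead of the robot, y to its left, z up, the work surface at z = 0. Lengths are in mm, angles in rad, forces in N, time in s.
With the tool pointing down it reaches from about 350 to 775 mm from the base axis. Payload 7.3 kg.
Tool frame: the origin (TCP) lies midway between the tips of the shut fingers; the grasp point (between the pads) lies 19 mm behind it; x points along the fingers, y is the direction in which the jaws open and shut, and the axes are right-handed (so a half turn about x gives the same grasp; the last joint's range is limited). The gripper opens to 92 mm and grips with 3 to 60 N. Pads are 19 mm wide; open, the fingers measure 130 mm over their backs; the gripper's body (75 mm by 190 mm) begins 47 mm behind the grasp point.
Start: joints at [1.126, 0.342, 1.524, -0, 1.275, -0.146], TCP at [154.531, 501.762, 226.741] pointing down, gripper open.
Joint ranges: [-2.53, 2.53], [-0.77, 2.02], [0.04, 2.7], [-1, 4.14], [0.28, 2.66], [-3.11, 3.11]. Speed limits (rad/s): [2.57, 2.57, 3.14, 3.14, 3.14, 3.14].

INTERFACE

Orientations are given as [roll, pitch, yaw] about the fixed x, y, z axes, in that order (R = Rz(yaw) Ry(pitch) Rx(roll)).
In Python, from plant import bot gives the robot as it stands. The module is installed in compiled form; this text tells all that it offers.
- The arm moves only by the shell command python3 -m handwheel 'ROWS' [OPENING]. ROWS is JSON, a list that holds one entry, the list of rows, each a list of 4 numbers: the shift along the tool's x, y, z in cm, then the turn about the tool's x in rad. A call has 1 to 8 rows; each row shifts and turns the commanded pose from where the row before left it, along the tool's axes as they then stand; what a row does not reach is not made up. A row lasts 1/12 s, in which the tool goes at most 41.7 mm and 7.16 degrees, less where a joint would pass 70% of its speed; a pose out of reach is approached as far as the arm can. A call is refused whole if a number of a shift passes 4.17 or a number of a turn 0.125, either way. A call with a gripper value outside its range is refused whole. OPENING is the opening, from 0 (shut) to 1 (fully open), set as the call begins (- or left out, the last holds). The fingers move at their own pace and stop on an object; the grip force is fixed at half the most. Time passes only in rows, so rows that do not move let the fingers close. It gives the time, the measured TCP pose, the force and the opening at its end, in the units of the state.
- bot.get_obs(): the state, without advancing time (a new reading comes with each control period).
- bot.capture(name): name is "side" or "top"; returns (picture, depth): 480x640x3 uint8, red, green, blue; 480x640 float32, mm along the optical axis (not along the pixel's ray), 0 where there is no reading.
- bot.camera_model(name): a dict with "fx", "fy", "cx", "cy" (pixels), "position" and "rotation" of the camera in the world. Camera axes: x right, y down, z forward; pixel columns grow to the right and rows downward; lengths in mm; the calibration is good to about 2 mm. A picture is of the moment at which its call begins. camera_model takes no time and is no camera call.
- bot.close_job(): hands the job in, once; it reports no verdict.
Trained networks look in the newest picture that a camera, given by its name, has taken for a name from the list of things; names that differ only in an ending like _2 or _b are one class to them, and where a whole thing is asked for, a point or a joint stands for the part that bears it (a point fixed in the world has none). Each returns a list of dicts, best first, with "conf" (0 to 1); they miss things now and then, are a little off and sometimes report something else, mostly with a low value. They report only what shows in the picture. A call takes as long as a camera call. They do not tell look-alikes from the thing itself.
- bot.find_in(camera, label): "bbox" ([left, top, width, height] in pixels, round what is visible of it).
- bot.spot_point(camera, label): "point" ([column, row] in pixels: a listed point, or the origin of a listed thing).
The state is a dict: "time": time; "joint_positions": joint angles; "dq": joint speeds; "tau": joint torques, N m; "tool_pos": TCP position; "tcp_rot": TCP orientation; "contact_force": force on the tool from outside, world axes, zero at the start; "moment": the same for the moment, N m; "grip_width": finger opening in mm.
Only numpy, scipy, OpenCV 4.12 (cv2) and the standard library are available. Lean on these libraries where they do the work, as an engineer would, in place of code of your own. Each camera call takes 0.05 s, during which the arm holds its last target.

TASK

Push the board carrier along the jig's guide rails with the fingertips, from the yellow deck, until it drops over the two locating pins and lies flat on the jig. Then push the red swing clamp by its black knob round to its stop, so that it lies over the carrier's front edge. Do not lift the carrier, and leave the things around the jig where they are.

Things in the scene. Friction and masses are not known exactly. Their poses are not given: they have to be found in the camera images.
- jig: Fixed jig: dark base plate 124 mm (x) by 214 mm (y, -86 to +128), 12 mm thick; its top (z = 12 mm) is the seat. Origin: its underside, under the seat's centre, 3 mm above the bench (rubber feet). Two steel pins at x = -32 and +32, y = +6: 8 mm thick, tapered to 4 mm, tops at z = 21 mm. Silver guide rails along y (-42 to +126), inner faces at x = -50 and +50, tops at z = 30 mm, ends open
- deck (a point): Centre of the top of the jig's yellow loading deck (jig x = 0, y = +85, z = 22 mm). The deck is 90 mm (x) wide and runs from jig y = +43 to +126; the carrier slides off it along jig -y. Axes as the jig's
- carrier: Loose aluminium plate with a green circuit board fixed on it, 0.28 to 0.46 kg, 96 mm (x) by 84 mm (y) by 6 mm, 10.5 mm holes at x = -32 and +32, y = +6; the board's parts rise to 16 mm. Origin: centre of its underside, axes parallel to the jig's. Starts on the yellow deck, origin at jig y = 53 to 84 mm. Seated: origin at jig x = 0, y = 0 (1.5 mm of play), z = 12 mm
- push_edge (a point): Middle of the upper outer edge of the carrier's blue bar, at carrier y = +42, z = 9 mm. The bar is 6 mm thick (y), 9 mm high, along the carrier's whole rear edge. Once the carrier is down the bar's top is 1 mm below the deck, so a fingertip moving just above deck height passes over it
- clamp (a joint): Angle of the red swing clamp about the upright post at jig x = 0, y = -70 mm. 0 = open, arm along jig -x; 1.571 = closed, at its stop, arm along jig +y over the carrier's front edge (clockwise from above). Starts at 0 to 0.4, stays where left; some 1.5 N at the knob moves it. Arm 12 mm wide, 40 mm long, top at jig z = 26.5 mm; it clears a seated carrier by 2.5 mm but hits one not down
- clamp_knob (a point): Centre of the top of the clamp's upright black knob: 12 mm thick, from jig z = 26.5 to 54.5 mm, 34 mm from the post's axis
- heat_sink: Loose finned heat sink, 30 x 35 x 18 mm, on the bench beside the jig (bystander); origin at centre of underside
- tip_tin: Loose round tin, 31 mm across, 14 mm high, on the bench beside the jig (bystander); origin at centre of underside
- solder_reel: Loose reel, 53 mm across, 24 mm high, behind the jig (bystander); origin at centre of underside
- flux_bottle: Loose small bottle with red cap, 38 mm across, 118 mm high, behind the jig (bystander); origin at centre of underside
- side_cutters: Loose side cutters with red handles, 48 x 140 x 13 mm, on the other table, to the right (bystander); origin at centre of underside
There are look-alikes about, which are no part of the job. What is shaped like the jig but green is not meant.

How it is judged:
By the outcome, as a careful person would: the job done as asked, in the order asked, and still so for the second after the job is handed in, with the robot touching nothing.
It also fails if it takes over 48 s, if anything falls off the work surface, if the arm or the gripper's body presses on something with over 40 N, if the wrist force passes 120 N, or if a joint passes its speed limit or range.

## Working session

There is one attempt and no reset: what is moved stays moved. The work goes in short steps, Python scripts to look and compute and a shell command to move; the robot and the scene stay as the last step left them, time stands still between calls to the robot, and variables do not carry over. Pictures are saved under pics/ and viewed, and the job is handed in when it is done.

```bash
mkdir -p pics; cat > h.py <<'E'
import numpy as np, cv2
from plant import bot
def cam(n):
    m=bot.camera_model(n); return m,np.array(m["rotation"]).reshape(3,3),np.array(m["position"])
def unproj(n,u,v,d):
    m,R,p=cam(n); return p+R@np.array([(u-m["cx"])/m["fx"]*d,(v-m["cy"])/m["fy"]*d,d])
def ray_z(n,u,v,z):
    m,R,p=cam(n); r=R@np.array([(u-m["cx"])/m["fx"],(v-m["cy"])/m["fy"],1.]); return p+r*(z-p[2])/r[2]
def proj(n,P):
    m,R,p=cam(n); c=R.T@(np.array(P)-p); return c[0]/c[2]*m["fx"]+m["cx"],c[1]/c[2]*m["fy"]+m["cy"]
def save(img,name): cv2.imwrite("pics/"+name,img[:,:,::-1])
E
python3 - <<'E'
from h import *
print(bot.get_obs())
for n in("top","side"):
    im,d=bot.capture(n); save(im,n+"0.png"); np.save(n+"_d.npy",d); np.save(n+"_i.npy",im)
    print(n,bot.camera_model(n))
    for l in("jig","carrier","clamp","heat_sink"):
        print(l,[(x["bbox"],round(x["conf"],2)) for x in bot.find_in(n,l)][:4])
    for l in("jig","deck","push_edge","clamp_knob","carrier"):
        print(l,[(x["point"],round(x["conf"],2)) for x in bot.spot_point(n,l)][:4])
E
```

```text
{'time': 0.0, 'joint_positions': array([ 1.12600526e+00,  3.42702786e-01,  1.52502313e+00, -4.78150838e-05,
        1.27536036e+00, -1.46043295e-01]), 'dq': array([ 0.00010694, -0.00207439, -0.00037954, -0.00162341,  0.00030969,
       -0.00142826]), 'tau': array([ 1.51822187e-04, -4.31249142e+01, -2.44210660e+01,  7.17918598e-02,
        5.61480399e-02, -1.14766399e-04]), 'tool_pos': array([154.36023606, 501.3756042 , 226.05316284]), 'tcp_rot': array([-1.68623713,  1.56930201, -1.98497095]), 'contact_force': array([ 1.09858559,  0.86150728, -0.16050311]), 'moment': array([-0.00083221, -0.0058878 ,  0.01882661]), 'grip_width': 91.52813575608442}
top {'fx': 508.8365500912981, 'fy': 508.8365500912981, 'cx': 317.14103037619924, 'cy': 232.83992699935172, 'position': array([ 437.18950605,  173.16546415, 1576.2500709 ]), 'rotation': array([-3.04072224, -0.01520564, -1.55744445])}
jig [([142.6, 203.2, 74.5, 46.0], 0.78), ([237.2, 217.1, 75.8, 54.9], 0.65), ([241.5, 229.2, 32.0, 37.9], 0.46)]
carrier [([242.2, 231.4, 33.6, 36.7], 0.89)]
clamp []
heat_sink [([302.9, 229.8, 5.6, 17.3], 0.38)]

[... 359 characters left out ...]
([ 372.11293834, 1040.14416689,  888.09301197]), 'rotation': array([-2.31153763,  0.00962241, -2.9044372 ])}
jig [([205.3, 351.3, 93.6, 119.4], 0.83), ([290.2, 252.2, 67.8, 82.0], 0.81)]
carrier [([297.5, 290.1, 50.9, 36.6], 0.64), ([264.8, 272.0, 20.5, 19.6], 0.43)]
clamp [([313.5, 247.1, 23.8, 15.5], 0.68), ([261.7, 349.6, 27.0, 15.9], 0.54)]
heat_sink [([266.1, 272.2, 17.9, 20.6], 0.55)]
jig [([258.0, 400.0], 0.83), ([322.9, 309.2], 0.37), ([275.1, 283.2], 0.36)]
deck [([244.7, 433.2], 0.98), ([322.7, 310.5], 0.72)]
push_edge [([325.0, 323.2], 0.58)]
clamp_knob [([337.6, 251.1], 0.48), ([282.6, 351.7], 0.47)]
carrier [([322.0, 306.0], 0.78), ([274.5, 282.1], 0.26), ([371.4, 294.3], 0.17)]
```

```bash
python3 - <<'E'
s=open('h.py').read()
s=s.replace('np.array(m["rotation"]).reshape(3,3)','Rot.from_euler("xyz",m["rotation"]).as_matrix()').replace("import numpy as np, cv2","import numpy as np, cv2\nfrom scipy.spatial.transform import Rotation as Rot")
open('h.py','w').write(s)
from h import *
im=np.load("top_i.npy");c=im[180:300,100:340];save(cv2.resize(c,None,fx=3.3,fy=3.3,interpolation=cv2.INTER_CUBIC),"topc.png")
im=np.load("side_i.npy");c=im[230:350,240:400];save(cv2.resize(c,None,fx=5,fy=5,interpolation=cv2.INTER_CUBIC),"sidec.png")
E
```

```text
(no output)
```

View pics/top0.png

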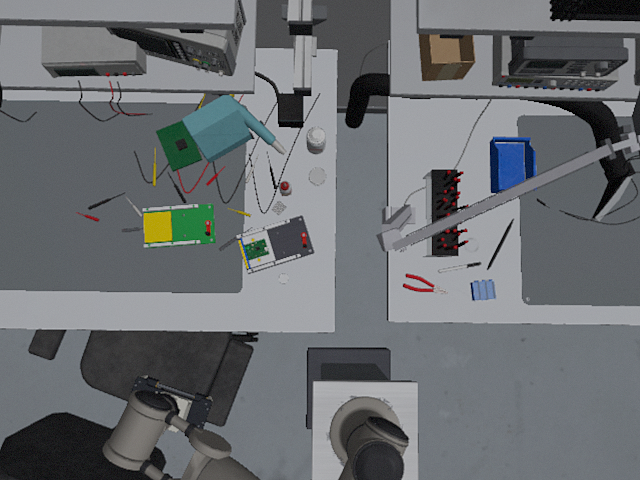

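View pics/side0.png

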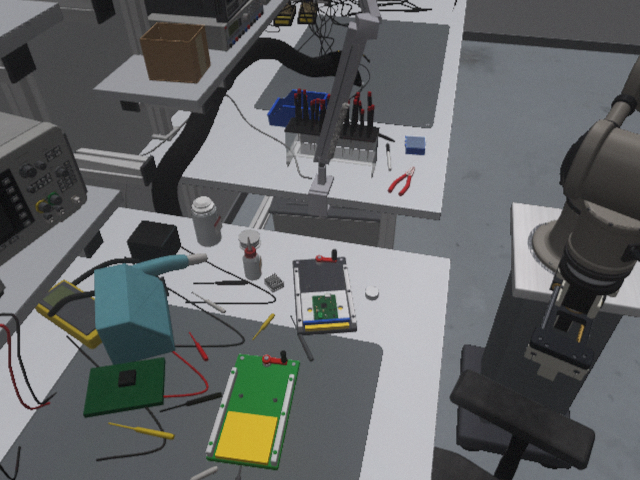

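```bash
sleep 1
```

```text
(no output)
```

View pics/topc.png

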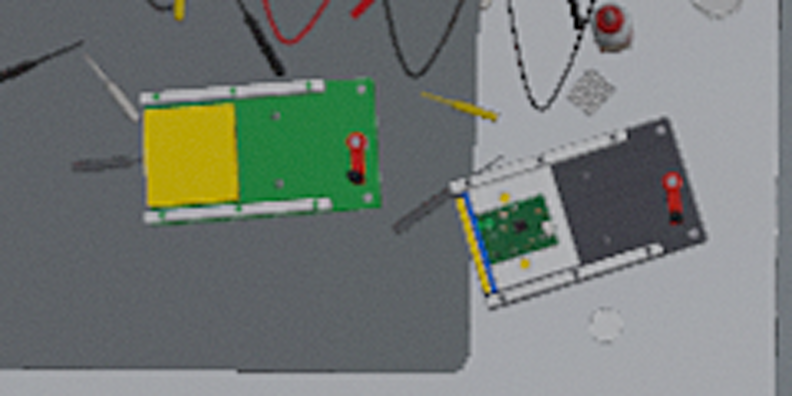

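View pics/sidec.png

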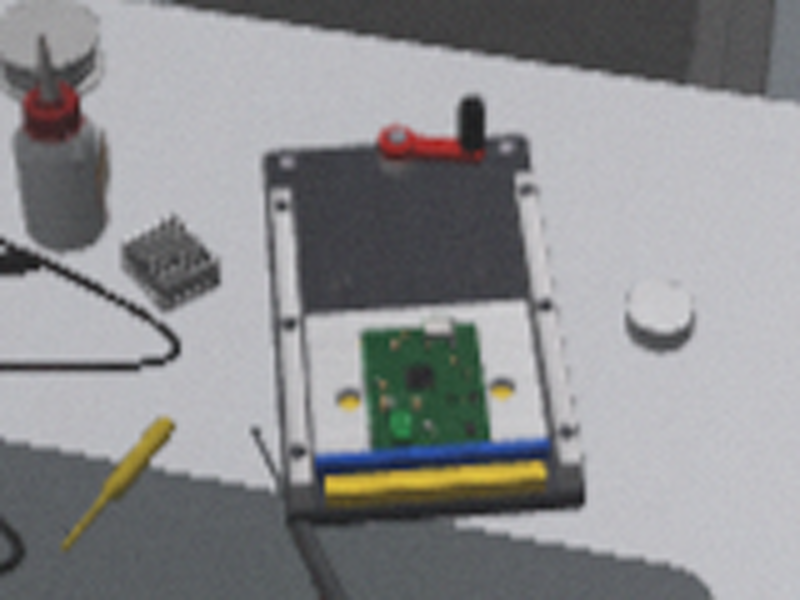

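Candidates: the dark jig with the carrier (top 275,245; side 325,293) and a green look-alike (top 180,226; side 258,410), which has no carrier. The description asks for a dark base with a carrier on the deck, so I choose the dark one. The crops confirm it: red clamp, blue bar and a yellow strip showing.

```bash
cat > fit.py <<'E'
from h import *
from scipy.optimize import least_squares
def T(p,P):
    c,s=np.cos(p[2]),np.sin(p[2]); P=np.array(P,float)
    return np.array([p[0]+c*P[0]-s*P[1],p[1]+s*P[0]+c*P[1],P[2]+3])
E
python3 - <<'E'
from fit import *
t=lambda u,v:(100+u/3.3,180+v/3.3)
s=lambda u,v:(240+u/5,230+v/5)
obs=[("top",(62,-86,12),t(668,119)),("top",(-62,-86,12),t(706,240)),
("top",(0,-70,26),t(673,181)),
("side",(62,-86,12),s(265,153)),("side",(-62,-86,12),s(527,138)),("side",(-62,128,12),s(584,487)),
("side",(0,-70,26.5),s(396,137)),("top",(56,126,30),t(456,184)),("top",(-56,126,30),t(494,302)),
("side",(45,126,22),s(327,483)),("side",(-45,126,22),s(547,470))]
f=lambda p:np.ravel([np.subtract(proj(n,T(p,P)),q) for n,P,q in obs])
r=least_squares(f,[430,300,.28],loss="soft_l1");p=r.x
print(p);print(f(p).reshape(-1,2).round(1))
np.save("jig.npy",p)
for n in("top","side"):
    k=6; im=np.load(n+"_i.npy"); x0,y0,w,h=(230,205,100,80) if n=="top" else (270,235,110,105)
    c=cv2.resize(im[y0:y0+h,x0:x0+w],None,fx=k,fy=k,interpolation=cv2.INTER_CUBIC)
    def poly(L,col,cl=True):
        q=np.array([((np.array(proj(n,T(p,P)))+.5-[x0,y0])*k-.5) for P in L]).round().astype(np.int32); cv2.polylines(c,[q],cl,col,1)
    poly([(62,-86,12),(-62,-86,12),(-62,128,12),(62,128,12)],(255,0,0))
    poly([(45,126,22),(-45,126,22),(-45,43,22),(45,43,22)],(255,0,255))
    for sx in(1,-1): poly([(50*sx,-42,30),(50*sx,126,30)],(0,255,255),False)
    save(c,n+"fit.png")
o=bot.get_obs();R=Rot.from_euler("xyz",o["tcp_rot"]).as_matrix();print(R.round(4))
def ginv(n,uv,z):
    w=ray_z(n,*uv,z+3);d=w[:2]-p[:2];c,s=np.cos(p[2]),np.sin(p[2]);return (c*d[0]+s*d[1],-s*d[0]+c*d[1])
# blue bar: top outer edge, ends
print([np.round(ginv("side",s(*q),31),1) for q in((318,470),(549,455),(433,462))])
print("pe",ginv("top",(243.9,255),31),ginv("side",(325,323.2),31))
print("knob",ginv("top",(300,243.7),54.5),ginv("side",(337.6,251.1),54.5),ginv("side",s(471,98),54.5),ginv("top",t(676,218),54.5))
# depth check
dt=np.load("top_d.npy")
for u,v in((270,217),(290,238),(285,232),(285,280)):
    print(unproj("top",u,v,dt[v,u]).round(1))
E
```

```text
[568.01736502 258.00225183 -56.22990368]
[[ 0.7 -2.2]
 [ 1.2 -0.7]
 [ 0.2 -0.8]
 [ 0.  -1.8]
 [ 0.4 -2.2]
 [ 1.   0.4]
 [ 0.8  0. ]
 [-1.2 -0.2]
 [-2.1 -0.7]
 [ 0.1  1.1]
 [ 0.2  0.6]]
[[ 0.000e+00  2.944e-01  9.557e-01]
 [ 1.000e-04  9.557e-01 -2.944e-01]
 [-1.000e+00  1.000e-04  0.000e+00]]
[array([ 48.5, 123.3]), array([-45.5, 124. ]), array([  1.8, 123.4])]
pe (np.float64(-6.942423892122804), np.float64(122.95156918218271)) (np.float64(5.169213866697675), np.float64(125.11008465238048))
knob (np.float64(-26.949234545835953), np.float64(-49.046537595877496)) (np.float64(-39.259350372335426), np.float64(-58.071431106528834)) (np.float64(-32.11911862399628), np.float64(-63.647578191400335)) (np.float64(-38.05347552813345), np.float64(-60.77215070521584))
[ 6.446e+02  2.991e+02 -5.000e-01]
[578.7 235.   10.9]
[597.1 250.9  10.4]
[449.4 247.7  15.3]
```

```bash
sleep 1
```

```text
(no output)
```

View pics/topfit.png

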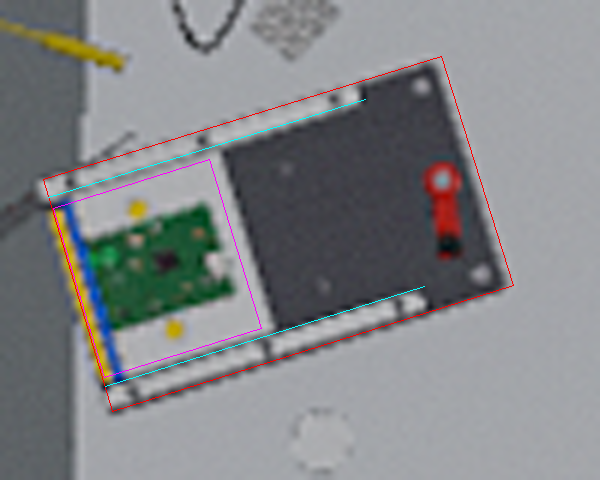

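View pics/sidefit.png

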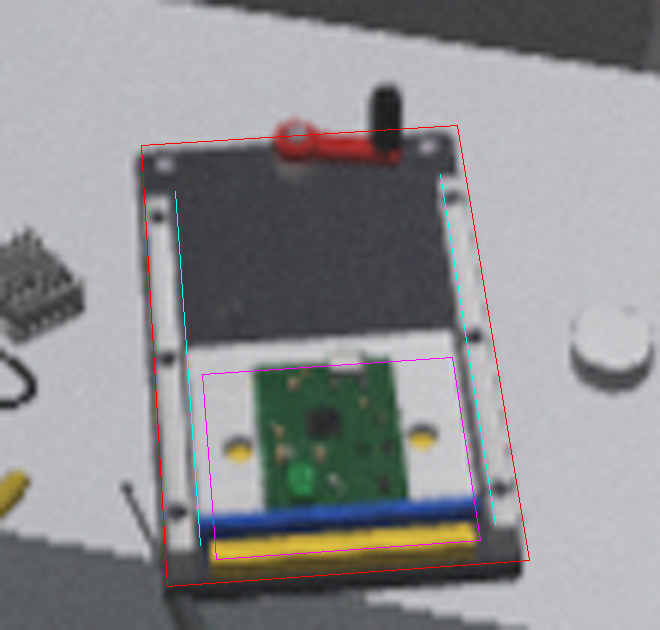

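```bash
cat > f2.py <<'E'
from fit import *
t=lambda u,v:((u+.5)/6-.5+230,(v+.5)/6-.5+205)
s=lambda u,v:((u+.5)/6-.5+270,(v+.5)/6-.5+235)
def pj(n,P,off):
    m,R,p=cam(n); c=R.T@(np.array(P)-p-off); return c[0]/c[2]*m["fx"]+m["cx"],c[1]/c[2]*m["fy"]+m["cy"]
obs=[("top",(62,-86,12),t(437,63)),("top",(-62,-86,12),t(509,284)),("top",(-62,128,12),t(113,409)),
("top",(0,-70,28),t(442,181)),("top",(56,-42,30),t(361,93)),("top",(-56,-42,30),t(425,300)),
("top",(56,126,30),t(45,188)),("top",(-56,126,30),t(110,396)),
("side",(62,-86,12),s(138,157)),("side",(-62,-86,12),s(456,136)),("side",(-62,128,12),s(521,563)),("side",(62,128,12),s(166,580)),
("side",(0,-70,28),s(296,133)),("side",(56,-42,30),s(158,192)),("side",(-56,-42,30),s(449,175))]
E
python3 - <<'E'
from f2 import *
f0=lambda q:[np.subtract(pj(n,T(q[:3],P),q[3:6] if n=="top" else q[6:9]),o) for n,P,o in obs]
f=lambda q:np.r_[np.ravel(f0(q)),q[3:]/2]
r=least_squares(f,[568,258,.319]+[0]*6,loss="soft_l1");q=r.x
print(q.round(3));print(np.array(f0(q)).round(1).tolist());np.save("q.npy",q)
p=q[:3];c,si=np.cos(p[2]),np.sin(p[2])
def g(n,uv,z):
    w=ray_z(n,*uv,0);m,R,pp=cam(n);off=q[3:6] if n=="top" else q[6:9]
    r=R@np.array([(uv[0]-m["cx"])/m["fx"],(uv[1]-m["cy"])/m["fy"],1.]);a=pp+off;w=a+r*(z+3-a[2])/r[2];d=w[:2]-p[:2];return np.round([c*d[0]+si*d[1],-si*d[0]+c*d[1]],1)
print("bar",[g("side",s(*x),31) for x in((201,531),(478,514))],[g("top",t(*x),31) for x in((56,206),(112,380))])
print("knob",g("side",s(387,88),54.5),g("top",t(449,245),54.5))
print("tin,sink",[g("side",s(*x),-3) for x in((612,365),(50,305),)])
E
```

```text
[ 5.68159e+02  2.58936e+02  3.16000e-01  9.36000e-01  7.30000e-02
  4.45000e-01 -9.36000e-01 -7.30000e-02  4.05000e-01]
[[0.5, -0.9], [0.4, 0.5], [-0.5, 0.5], [0.6, -0.5], [-0.1, -0.6], [0.0, -0.1], [-0.3, -0.2], [-0.6, 0.4], [-0.0, -1.7], [-0.2, -1.5], [0.6, -0.1], [-0.7, 1.3], [0.6, 0.5], [-0.3, 0.3], [0.7, -0.0]]
bar [array([ 47.7, 120. ]), array([-46.3, 120.9])] [array([ 44.6, 122.4]), array([-48.1, 120.5])]
knob [-33.2 -65.9] [-35.1 -61.3]
tin,sink [array([-107.7,   28.7]), array([ 98.3, -19.4])]
```

```bash
cat > st.py <<'E'
from f2 import *
def st(msg=""):
    o=bot.get_obs();q=np.load("q.npy");p=q[:3];c,s=np.cos(p[2]),np.sin(p[2]);w=o["tool_pos"];d=w[:2]-p[:2]
    j=[c*d[0]+s*d[1],-s*d[0]+c*d[1],w[2]-3];R=Rot.from_euler("xyz",o["tcp_rot"]).as_matrix()
    RJ=Rot.from_euler("z",p[2]).as_matrix().T
    print(msg,"t",round(o["time"],2),"jigTCP",np.round(j,1),"toolY ang err",round(float(np.arctan2(R[1,1],R[0,1])-p[2]),4),"x",R[:,0].round(3),"Fjig",(RJ@o["contact_force"]).round(1),"w",round(o["grip_width"],1)); return np.array(j),RJ@R
def togo(t):
    j,R=st(); print("tool shift cm",(R.T@(np.array(t)-j)/10).round(2))
E
python3 - <<'E'
from f2 import *
q=np.load("q.npy");p=q[:3];c,s=np.cos(p[2]),np.sin(p[2])
for l in("flux_bottle","solder_reel","tip_tin","heat_sink"):
  for n in("top","side"):
    if l=="flux_bottle" or n=="side":
      bot.capture(n)
      for x in bot.spot_point(n,l)[:2]:
        w=ray_z(n,*x["point"],0);d=w[:2]-p[:2];print(l,n,x["point"],x["conf"],w[:2].round(),"jig",np.round([c*d[0]+s*d[1],-s*d[0]+c*d[1]]))
E
python3 -m handwheel '[[[0,0,0,0.1195],[0,0,0,0.1195],[0,0,0,0.1195],[0,0,0,0.1195],[0,0,0,0.1195],[0,0,0,0.1195],[0,0,0,0.1195],[0,0,0,0.1195]]]' 0.3
python3 -c "
from st import *;togo((0,142,100))"
```

```text
flux_bottle top [284.0, 189.7] 0.6 [732. 257.] jig [155. -53.]
flux_bottle top [277.8, 211.8] 0.22 [661. 275.] jig [ 94. -14.]
flux_bottle side [255.5, 275.5] 0.73 [728. 254.] jig [150. -55.]
solder_reel side [247.5, 245.0] 0.71 [780. 160.] jig [ 171. -160.]
solder_reel side [333.5, 252.0] 0.64 [570. 137.] jig [ -36. -116.]
tip_tin side [371.4, 295.2] 0.52 [458. 253.] jig [-106.   28.]
heat_sink side [274.3, 285.3] 0.68 [677. 273.] jig [107. -20.]
heat_sink side [317.2, 291.5] 0.57 [578. 269.] jig [12.  7.]
time: 2.17
tool_pos: [154.5, 501.8, 226.8]
tcp_rot: [2.451, 1.571, 1.19]
contact_force: [-0.4, -0.3, 0.8]
grip_width: 43.4
 t 2.17 jigTCP [-317.7  359.4  223.8] toolY ang err -0.006 x [ 0.  0. -1.] Fjig [-0.5 -0.2  0.8] w 43.4
tool shift cm [12.38 31.9  21.55]
```

```bash
python3 -m handwheel '[[[0.5,3.2,2.1],[0.5,3.2,2.1],[0.5,3.2,2.1],[0.5,3.2,2.1],[0.5,3.2,2.1],[0.5,3.2,2.1],[0.5,3.2,2.1],[0.5,3.2,2.1]]]'; sed -i 's/xx//' st.py
```

```text
$[0][0]: bad value
```

```bash
python3 -m handwheel '[[[0.5,3.2,2.1,0],[0.5,3.2,2.1,0],[0.5,3.2,2.1,0],[0.5,3.2,2.1,0],[0.5,3.2,2.1,0],[0.5,3.2,2.1,0],[0.5,3.2,2.1,0],[0.5,3.2,2.1,0]]]'; python3 -c "
from st import *;togo((0,142,60))"
```

```text
time: 2.83
tool_pos: [451.8, 420.8, 186.5]
tcp_rot: [2.692, 1.571, 1.437]
contact_force: [0.9, 0.9, 0.4]
grip_width: 27.3
 t 2.83 jigTCP [-60.2 190.  183.5] toolY ang err -0.0003 x [ 0.  0. -1.] Fjig [1.1 0.6 0.4] w 27.3
tool shift cm [12.35  6.02  4.8 ]
```

```bash
python3 -m handwheel '[[[1.5,1.5,1.2,0],[1.5,1.5,1.2,0],[2,1.5,1.2,0],[2,1.5,1.2,0],[2.6,0,0,0],[2.6,0,0,0],[0,0,0,0],[0,0,0,0]]]'; python3 - <<'E'
from st import *;togo((0,142,26))
for n in("top","side"):
    im,d=bot.capture(n); k=6; x0,y0,w,h=(215,205,120,90) if n=="top" else (270,245,110,100)
    save(cv2.resize(im[y0:y0+h,x0:x0+w],None,fx=k,fy=k,interpolation=cv2.INTER_CUBIC),n+"1.png")
E
```

```text
time: 3.5
tool_pos: [521.2, 394.2, 63.6]
tcp_rot: [-1.375, 1.567, -2.629]
contact_force: [0.4, 0.8, -0.3]
grip_width: 27.6
 t 3.5 jigTCP [ -2.6 143.2  60.6] toolY ang err -0.0001 x [-0.003 -0.002 -1.   ] Fjig [ 0.7  0.6 -0.3] w 27.6
tool shift cm [3.46 0.27 0.11]
```

```bash
sleep 1
```

```text
(no output)
```

View pics/side1.png

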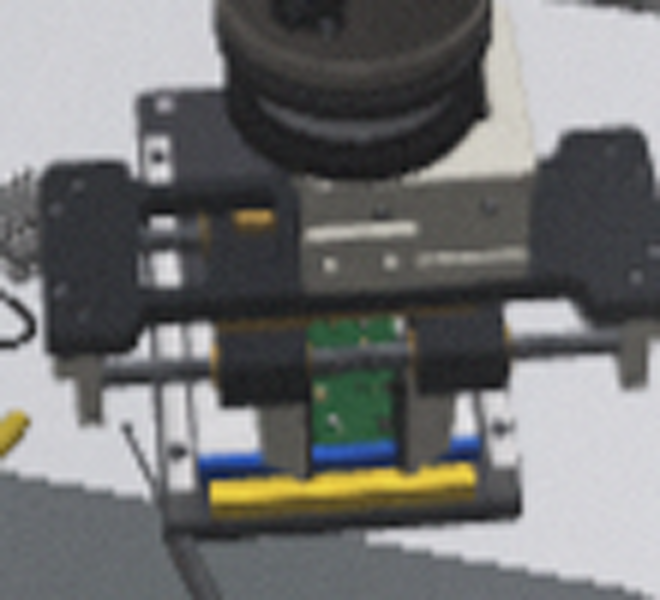

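View pics/top1.png

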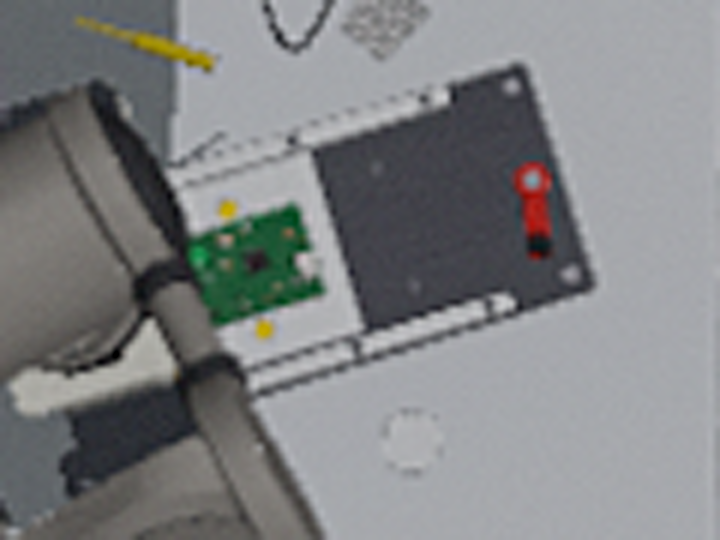

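```bash
python3 - <<'E'
from st import *
q=np.load("q.npy");j,R=st()
for x in(-13.8,13.8,32,-32):
  for y in(0,9.5):
    u=np.array(pj("side",T(q[:3],j+R@np.array([0,x,-y])),q[6:9]));print(x,y,((u+.5-[270,245])*6-.5).round())
E
```

```text
t 3.6 jigTCP [ -0.7 143.8  63.6] toolY ang err 0.0002 x [ 0.002  0.001 -1.   ] Fjig [-0.1  0.2 -0.2] w 27.7
-13.8 0 [392. 452.]
-13.8 9.5 [395. 475.]
13.8 0 [308. 458.]
13.8 9.5 [310. 481.]
32 0 [252. 462.]
32 9.5 [254. 485.]
-32 0 [447. 449.]
-32 9.5 [450. 472.]
```

```bash
python3 -m handwheel '[[[0.7,0.05,0,0],[0.8,0,0,0],[0.8,0,0,0],[0.8,0,0,0],[0.6,0,0,0],[0,0,0,0],[0,0,0,0]]]'; python3 - <<'E'
from st import *;togo((0,131,26))
for n in("side",):
    im,d=bot.capture(n); k=6; x0,y0,w,h=(270,245,110,100)
    save(cv2.resize(im[y0:y0+h,x0:x0+w],None,fx=k,fy=k,interpolation=cv2.INTER_CUBIC),n+"2.png")
E
```

```text
time: 4.18
tool_pos: [522.2, 394.6, 27.1]
tcp_rot: [-1.37, 1.57, -2.624]
contact_force: [1.1, 0.3, -0.1]
grip_width: 27.6
 t 4.18 jigTCP [ -1.5 143.2  24.1] toolY ang err -0.0001 x [-0.001 -0.001 -1.   ] Fjig [ 1.1 -0.1 -0.1] w 27.6
tool shift cm [-0.19  0.15  1.22]
```

```bash
sleep 1
```

```text
(no output)
```

View pics/side2.png

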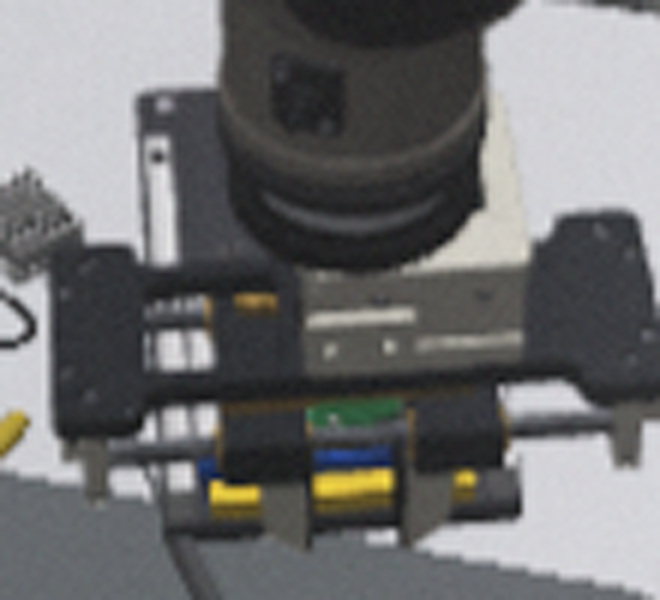

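```bash
python3 -m handwheel '[[[-0.2,0.15,0.3,0],[0,0,0.4,0],[0,0,0.3,0],[0,0,0.4,0],[0,0,0.5,0],[0,0,0.5,0],[0,0,0.5,0],[0,0,0.5,0]]]'; python3 -c "
from st import *;st()"; python3 -m handwheel '[[[0,0,0.5,0],[0,0,0.5,0],[0,0,0.5,0],[0,0,0.5,0],[0,0,0.2,0],[0,0,0,0],[0,0,0,0]]]'; python3 - <<'E'
from st import *;togo((0,51,26))
for n in("top","side",):
    im,d=bot.capture(n); k=6; x0,y0,w,h=(215,205,120,90) if n=="top" else (270,245,110,100)
    save(cv2.resize(im[y0:y0+h,x0:x0+w],None,fx=k,fy=k,interpolation=cv2.INTER_CUBIC),n+"3.png")
E
```

```text
time: 4.9
tool_pos: [534.7, 362.9, 30.1]
tcp_rot: [2.279, 1.57, 1.025]
contact_force: [-0.7, 4.6, 2.1]
grip_width: 27.6
 t 4.9 jigTCP [  0.5 109.2  27.1] toolY ang err -0.0001 x [ 0.001  0.001 -1.   ] Fjig [0.7 4.6 2.1] w 27.6
time: 5.48
tool_pos: [541.3, 341.1, 29.3]
tcp_rot: [-0.694, 1.569, -1.949]
contact_force: [0.5, 0.8, -0.5]
grip_width: 27.8
 t 5.48 jigTCP [ 0.  86.4 26.3] toolY ang err -0.0002 x [-0.001 -0.001 -1.   ] Fjig [ 0.8  0.6 -0.5] w 27.8
tool shift cm [ 0.04 -0.    3.54]
```

```bash
sleep 1
```

```text
(no output)
```

View pics/side3.png

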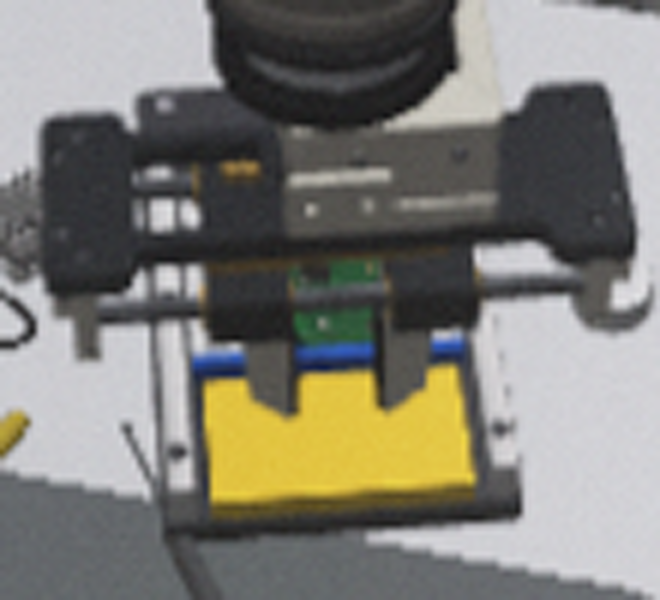

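View pics/top3.png

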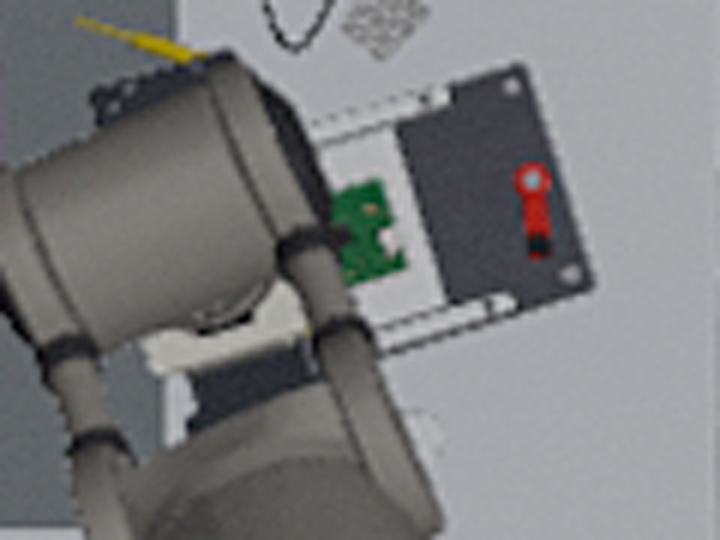

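The carrier slides straight: the bar is at side-crop (330,355) and the fingers are behind it at (290,410) and (390,405). I'll push on to just short of the drop.

```bash
python3 -m handwheel '[[[0,0,0.4,0],[0,0,0.4,0],[0,0,0.4,0],[0,0,0.4,0],[0,0,0.4,0],[0,0,0.4,0],[0,0,0.2,0],[0,0,0,0]]]'; python3 - <<'E'
from st import *;togo((0,51,25.5))
for n in("top","side",):
    im,d=bot.capture(n); k=6; x0,y0,w,h=(215,205,120,90) if n=="top" else (270,245,110,100)
    save(cv2.resize(im[y0:y0+h,x0:x0+w],None,fx=k,fy=k,interpolation=cv2.INTER_CUBIC),n+"4.png")
E
```

```text
time: 6.25
tool_pos: [549.8, 316.7, 29.9]
tcp_rot: [0.918, 1.57, -0.337]
contact_force: [-1.0, 0.3, -0.5]
grip_width: 27.4
 t 6.25 jigTCP [ 0.5 60.6 26.9] toolY ang err -0.0006 x [ 0. -0. -1.] Fjig [-0.9  0.6 -0.5] w 27.4
tool shift cm [ 0.14 -0.05  0.96]
```

```bash
sleep 1
```

```text
(no output)
```

View pics/side4.png

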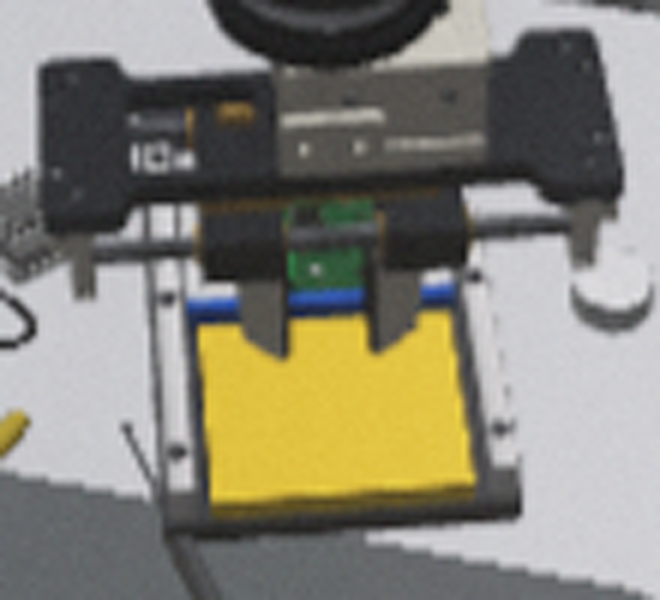

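View pics/top4.png

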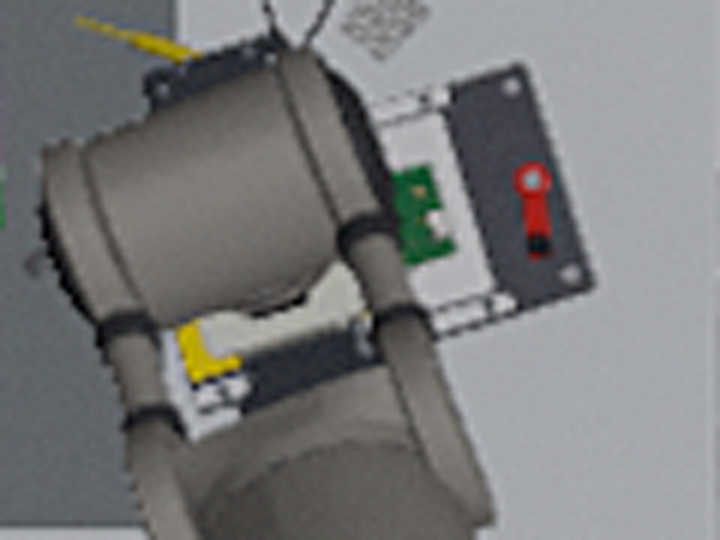

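```bash
cat >> st.py <<'E'
def g(n,uv,z):
    q=np.load("q.npy");p=q[:3];c,s=np.cos(p[2]),np.sin(p[2])
    m,R,pp=cam(n);a=pp+(q[3:6] if n=="top" else q[6:9])
    r=R@np.array([(uv[0]-m["cx"])/m["fx"],(uv[1]-m["cy"])/m["fy"],1.]);w=a+r*(z+3-a[2])/r[2];d=w[:2]-p[:2];return np.round([c*d[0]+s*d[1],-s*d[0]+c*d[1]],1)
S=lambda u,v,x0=270,y0=245,k=6:((u+.5)/k-.5+x0,(v+.5)/k-.5+y0)
E
python3 - <<'E'
from st import *
print([g("side",S(*x),22) for x in((195,325),(458,306))],[g("side",S(*x),31) for x in((190,306),(458,288))])
print("front top",[g("top",S(*x,215,205),28) for x in((447,117),(492,290))])
E
```

```text
[array([46.3, 46.9]), array([-48.1,  46.2])] [array([47.7, 45.8]), array([-48. ,  45.6])]
front top [array([ 43.2, -36.2]), array([-47.9, -32.1])]
```

```bash
python3 -m handwheel '[[[0.05,-0.05,0.1,0],[0.05,0,0.1,0],[0,0,0.1,0],[0,0,0.1,0],[0,0,0.1,0],[0,0,0,0]]]'; python3 - <<'E'
from st import *;togo((0,51,25.5))
for n in("side",):
    im,d=bot.capture(n); k=6; x0,y0,w,h=(215,205,120,90) if n=="top" else (270,245,110,100)
    save(cv2.resize(im[y0:y0+h,x0:x0+w],None,fx=k,fy=k,interpolation=cv2.INTER_CUBIC),n+"5.png")
E
```

```text
time: 6.85
tool_pos: [550.5, 312.1, 28.8]
tcp_rot: [-0.049, 1.57, -1.303]
contact_force: [-0.1, -0.3, 0.6]
grip_width: 27.6
 t 6.85 jigTCP [-0.2 56.  25.8] toolY ang err 0.0004 x [ 0.    -0.001 -1.   ] Fjig [-0.2 -0.3  0.6] w 27.6
tool shift cm [0.03 0.02 0.5 ]
```

```bash
sleep 1
```

```text
(no output)
```

View pics/side5.png

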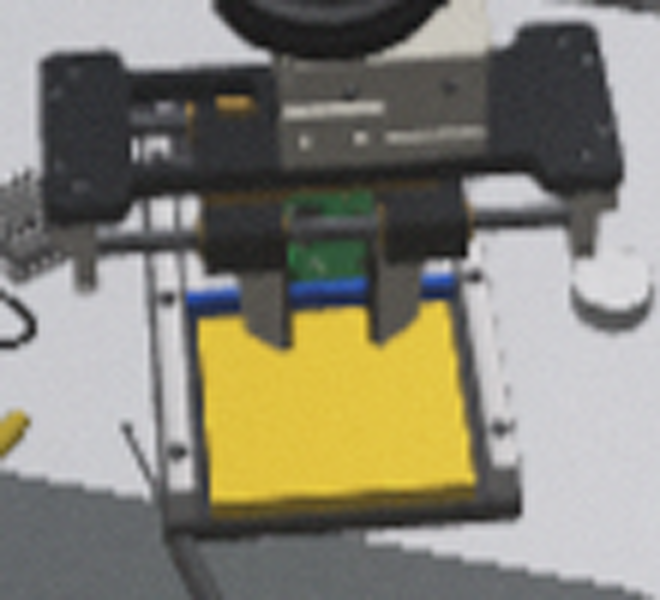

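```bash
python3 -m handwheel '[[[0,0,0.1,0],[0,0,0.1,0],[0,0,0.1,0],[0,0,0,0],[0,0,0,0]]]'; python3 - <<'E'
from st import *;togo((0,51,25.5))
for n in("side",):
    im,d=bot.capture(n); k=6; x0,y0,w,h=(215,205,120,90) if n=="top" else (270,245,110,100)
    save(cv2.resize(im[y0:y0+h,x0:x0+w],None,fx=k,fy=k,interpolation=cv2.INTER_CUBIC),n+"6.png")
E
```

```text
time: 7.32
tool_pos: [551.5, 309.3, 28.6]
tcp_rot: [-0.811, 1.571, -2.066]
contact_force: [0.3, -0.3, 0.9]
grip_width: 27.7
 t 7.32 jigTCP [-0.2 53.  25.6] toolY ang err -0.0003 x [-0. -0. -1.] Fjig [ 0.2 -0.4  0.9] w 27.7
tool shift cm [0.01 0.02 0.2 ]
```

```bash
sleep 1
```

```text
(no output)
```

View pics/side6.png

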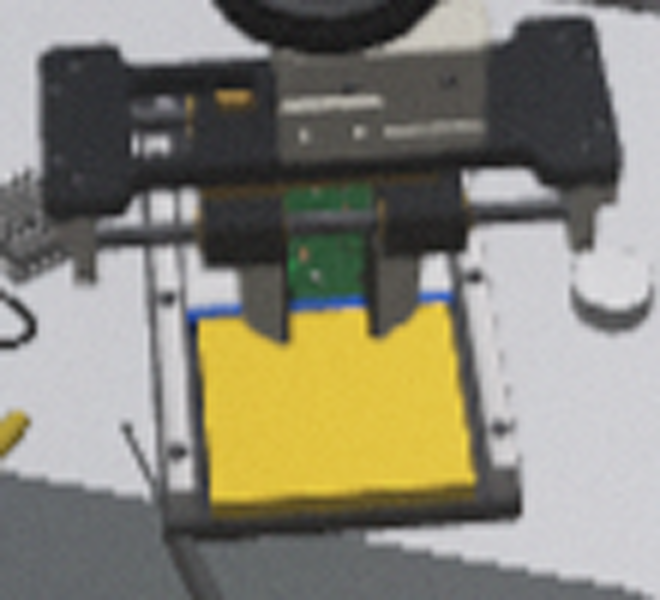

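The carrier has dropped: the bar's outer face has vanished and only a thin strip of blue top shows along the deck edge at side-crop (320,303). I'll lift clear and head for the clamp.

```bash
python3 -m handwheel '[[[0,0,-0.3,0],[-0.7,0,-0.3,0],[-2,0,0,0],[-3,0,0,0],[-3,0,0,0],[-3,0,0,0],[-2,0,0,0],[0,0,0,0]]]' 0; python3 - <<'E'
from st import *;togo((-34,-98,100))
for n in("side",):
    im,d=bot.capture(n); k=6; x0,y0,w,h=(215,205,120,90) if n=="top" else (270,245,110,100)
    save(cv2.resize(im[y0:y0+h,x0:x0+w],None,fx=k,fy=k,interpolation=cv2.INTER_CUBIC),n+"7.png")
E
```

```text
time: 8.03
tool_pos: [551.7, 316.7, 172.0]
tcp_rot: [1.667, 1.561, 0.413]
contact_force: [0.6, -0.8, -0.2]
grip_width: 0.2
 t 8.03 jigTCP [  2.3  60.1 169. ] toolY ang err 0.0004 x [ 0.009  0.004 -1.   ] Fjig [ 0.3 -1.  -0.2] w 0.2
tool shift cm [ 6.85 -3.71 15.81]
```

```bash
sleep 1
```

```text
(no output)
```

View pics/side7.png

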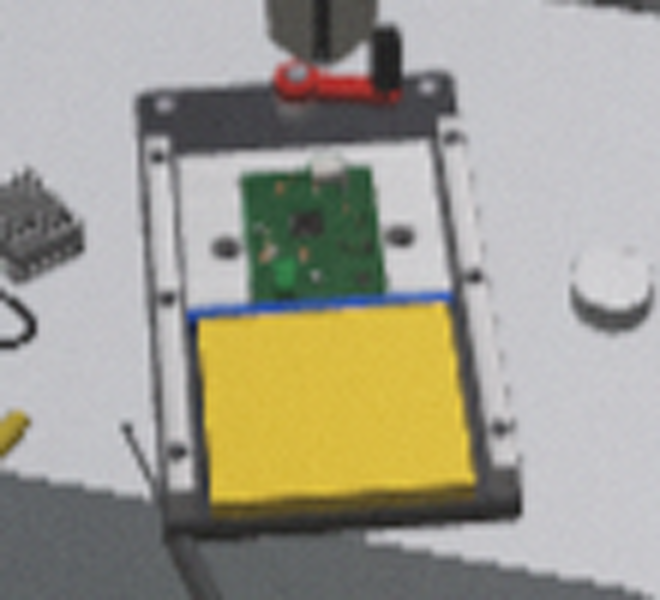

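The carrier is seated and looks flat, with grey pins in both holes at side-crop (228,248) and (400,237). The clamp knob is at (386,50).

```bash
python3 -m handwheel '[[[0.5,-0.6,2.4,0],[1,-0.6,2.7,0],[1,-0.6,2.7,0],[1,-0.6,2.7,0],[1,-0.6,2.7,0],[1,-0.7,2.6,0],[1,0,0,0],[0,0,0,0]]]'; python3 - <<'E'
from st import *;togo((-34,-98,38))
im,d=bot.capture("side")
for n,pts in (("plate",[(190,290),(190,180),(440,270),(420,165)]),("deck",[(230,350),(430,340)])):
    for x in pts:
        u,v=np.round(S(*x)).astype(int); dd=np.median(d[v-1:v+2,u-1:u+2]); print(n,x,unproj("side",u,v,dd).round(1)[2])
bot.capture("top")
for n in("top","side"):
    for x in bot.spot_point(n,"clamp_knob")[:3]: print(n,x,g(n,x["point"],54.5))
im2,_=bot.capture("top")
save(cv2.resize(im[245:345,270:380],None,fx=6,fy=6,interpolation=cv2.INTER_CUBIC),"side8.png")
save(cv2.resize(im2[205:295,215:335],None,fx=6,fy=6,interpolation=cv2.INTER_CUBIC),"top8.png")
E
```

```text
time: 8.75
tool_pos: [561.8, 152.3, 97.8]
tcp_rot: [-1.787, 1.565, -3.044]
contact_force: [-0.9, -0.2, -0.0]
grip_width: 0.6
 t 8.75 jigTCP [-39.3 -99.4  94.8] toolY ang err -0.0027 x [-0.006 -0.001 -1.   ] Fjig [-0.9  0.1 -0. ] w 0.6
tool shift cm [ 5.68  0.56 -0.13]
plate (190, 290) 19.8
plate (190, 180) 23.1
plate (440, 270) 21.7
plate (420, 165) 20.5
deck (230, 350) 25.4
deck (430, 340) 27.3
top {'point': [208.8, 232.2], 'conf': 0.57} [ 87.7 200.1]
top {'point': [269.5, 249.7], 'conf': 0.27} [-16.4  42.1]
side {'point': [336.2, 249.6], 'conf': 0.68} [-37.8 -64.4]
side {'point': [280.6, 353.8], 'conf': 0.59} [ 93.7 207.8]
```

```bash
sleep 1
```

View pics/side8.png

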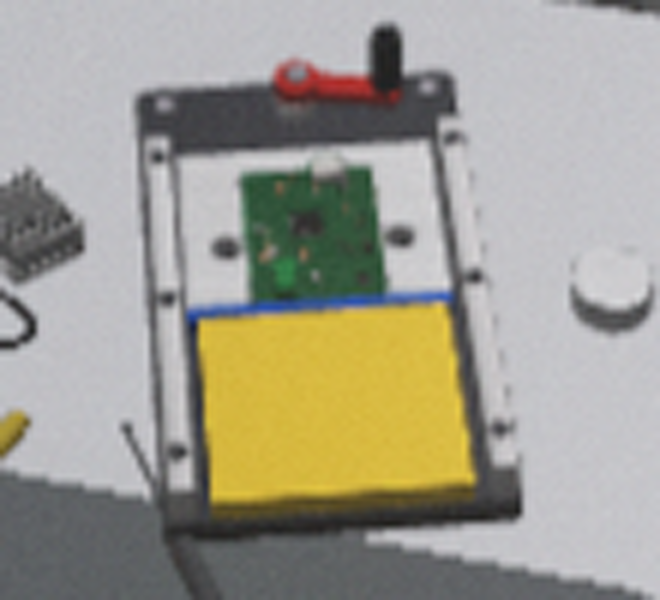

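View pics/top8.png

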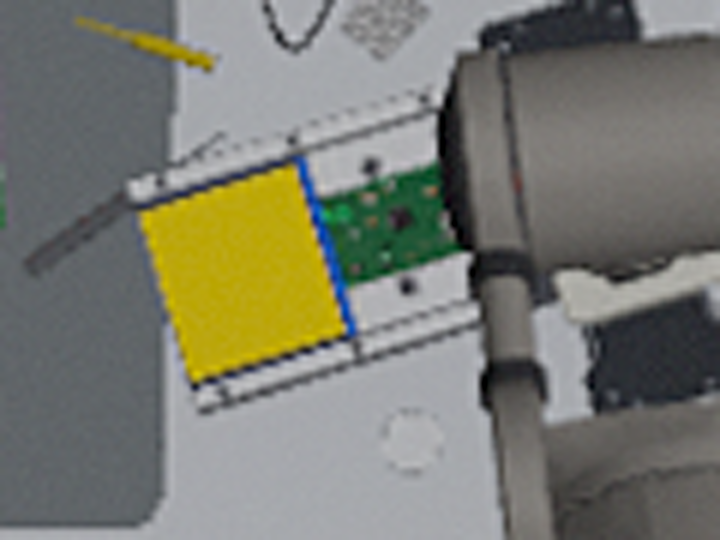

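```bash
python3 -m handwheel '[[[0.7,0.3,0,0],[1,0,0,0],[1,0,0,0],[1,0,0,0],[1,0,0,0],[0.9,0,0,0],[0,0,0,0],[0,0,0,0]]]'; python3 -c "
from st import *;togo((-33,-85,38))"
```

```text
time: 9.67
tool_pos: [565.9, 154.4, 43.9]
tcp_rot: [-1.799, 1.569, -3.054]
contact_force: [0.3, -0.0, -0.5]
grip_width: 0.4
 t 9.67 jigTCP [-34.6 -98.6  40.9] toolY ang err -0.0002 x [-0.002 -0.    -1.   ] Fjig [ 0.3 -0.1 -0.5] w 0.4
tool shift cm [ 0.29  0.16 -1.36]
```

```bash
python3 -m handwheel '[[[0.2,0.1,-0.5,0],[0,0,-0.5,0],[0,0,-0.4,0],[0,0,-0.4,0],[0,0,-0.4,0],[0,0,-0.4,0],[0,0.1,-0.4,0],[0,0.1,-0.3,0]]]'; python3 - <<'E'
from st import *;togo((-26,-58,38))
im,d=bot.capture("side")
save(cv2.resize(im[225:325,270:380],None,fx=6,fy=6,interpolation=cv2.INTER_CUBIC),"side9.png")
E
```

```text
time: 10.33
tool_pos: [559.7, 187.2, 43.2]
tcp_rot: [1.294, 1.569, 0.039]
contact_force: [3.4, -1.5, -0.1]
grip_width: 0.1
 t 10.33 jigTCP [-30.3 -65.6  40.2] toolY ang err 0.0 x [ 0.002  0.    -1.   ] Fjig [ 2.8 -2.5 -0.1] w 0.1
tool shift cm [ 0.22  0.43 -0.76]
```

```bash
sleep 1
```

```text
(no output)
```

View pics/side9.png

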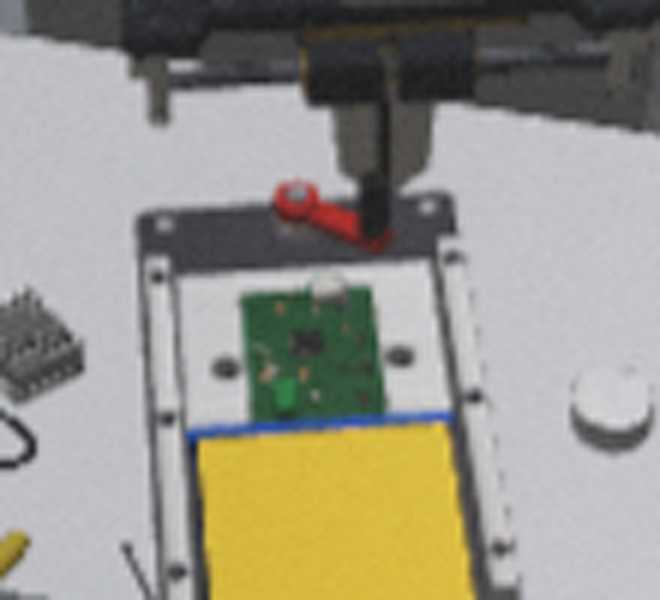

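```bash
python3 -m handwheel '[[[0,0,-0.4,0],[0,0,-0.4,0],[0,0,-0.4,0],[0,0,-0.4,0],[0,0.1,-0.3,0],[0,0.2,-0.1,0],[0,0.3,0,0],[0,0,0,0]]]'; python3 - <<'E'
from st import *;togo((-16,-42,38))
im,d=bot.capture("side")
save(cv2.resize(im[225:325,270:380],None,fx=6,fy=6,interpolation=cv2.INTER_CUBIC),"side10.png")
E
```

```text
time: 11.05
tool_pos: [562.8, 203.6, 43.1]
tcp_rot: [0.672, 1.562, -0.584]
contact_force: [15.0, -18.7, -3.8]
grip_width: 0.3
 t 11.05 jigTCP [-22.3 -51.   40.1] toolY ang err -0.0015 x [ 0.007 -0.005 -1.   ] Fjig [  8.4 -22.4  -3.8] w 0.3
tool shift cm [ 0.21  0.63 -0.9 ]
```

```bash
sleep 1
```

```text
(no output)
```

View pics/side10.png

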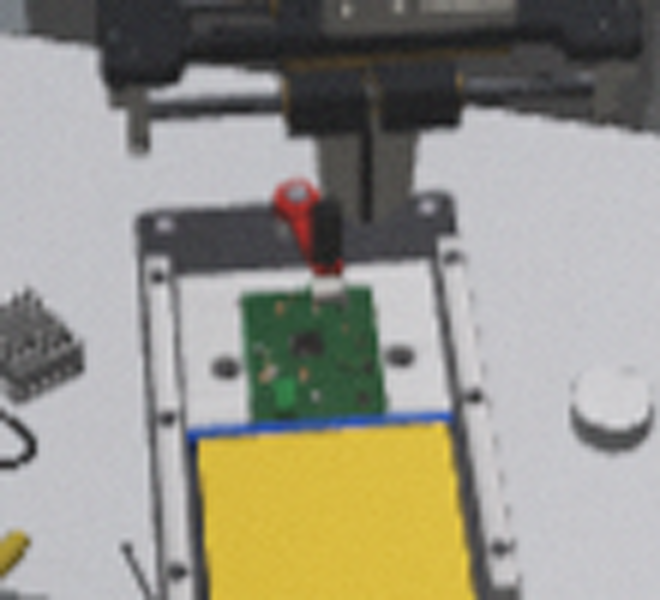

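The clamp is at about 65–70°, with the knob at side-crop (327,230), and pushing in +y now jams (22 N). I'll back off and push sideways from the knob's −x side.

```bash
python3 -m handwheel '[[[0,0,0.5,0],[0,-0.3,0.3,0],[0,-0.5,0,0],[0,-0.6,0,0],[0,0,-0.4,0],[0,0,-0.6,0],[0,0,-0.5,0],[0,0,0,0]]]'; python3 - <<'E'
from st import *;togo((-16,-40,38))
im,d=bot.capture("side")
save(cv2.resize(im[225:325,270:380],None,fx=6,fy=6,interpolation=cv2.INTER_CUBIC),"side11.png")
E
```

```text
time: 11.77
tool_pos: [542.4, 211.6, 42.8]
tcp_rot: [2.686, 1.57, 1.433]
contact_force: [-0.5, -0.3, -0.6]
grip_width: 0.4
 t 11.77 jigTCP [-39.2 -37.   39.8] toolY ang err 0.0014 x [ 0.  0. -1.] Fjig [-0.6 -0.1 -0.6] w 0.4
tool shift cm [0.18 2.32 0.31]
```

```bash
sleep 1
```

```text
(no output)
```

View pics/side11.png

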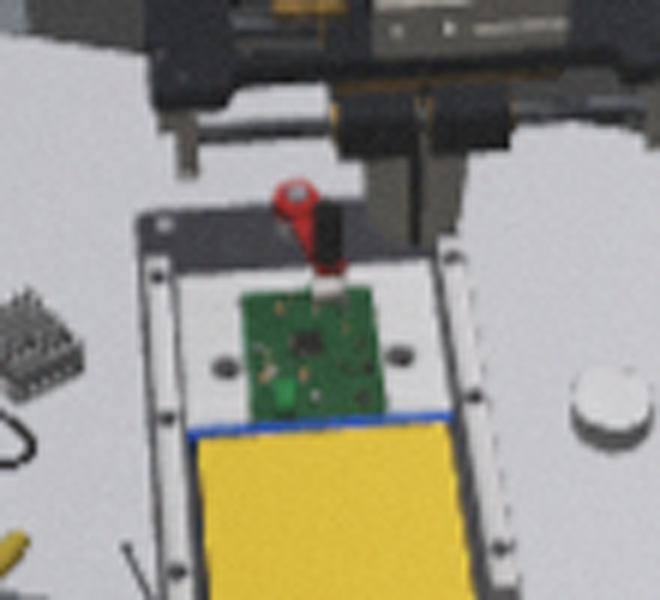

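```bash
python3 -m handwheel '[[[0,0.4,0,0],[0,0.4,0,0],[0,0.3,0,0],[0,0.3,0,0],[0,0.2,0,0],[0,0.2,0,0],[0,0,0,0]]]'; python3 - <<'E'
from st import *;togo((-16,-40,38))
im,d=bot.capture("side")
save(cv2.resize(im[225:325,270:380],None,fx=6,fy=6,interpolation=cv2.INTER_CUBIC),"side12.png")
E
```

```text
time: 12.4
tool_pos: [560.1, 215.6, 42.5]
tcp_rot: [-1.898, 1.57, 3.131]
contact_force: [-1.8, 1.0, -0.1]
grip_width: 0.5
 t 12.4 jigTCP [-21.1 -38.6  39.5] toolY ang err -0.0002 x [-0.001  0.    -1.   ] Fjig [-1.4  1.5 -0.1] w 0.5
tool shift cm [0.15 0.51 0.14]
```

```bash
sleep 1
```

```text
(no output)
```

View pics/side12.png

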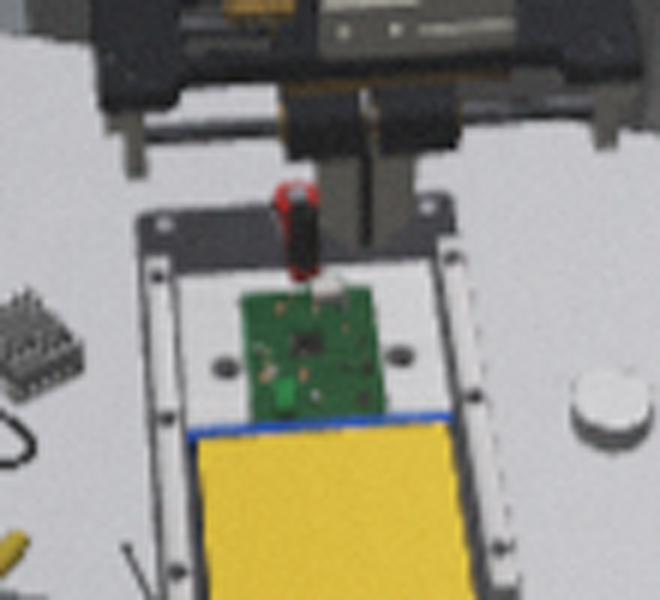

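```bash
python3 -m handwheel '[[[0,0.1,0,0],[0,0.1,0,0],[0,0.1,0,0],[0,0,0,0]]]'; python3 -c "
from st import *;st()"; python3 -m handwheel '[[[0,0.1,0,0],[0,0.1,0,0],[0,0,0,0]]]';  python3 - <<'E'
from st import *;st()
im,d=bot.capture("side")
save(cv2.resize(im[225:325,270:380],None,fx=6,fy=6,interpolation=cv2.INTER_CUBIC),"side13.png")
E
```

```text
time: 12.78
tool_pos: [560.8, 215.9, 42.3]
tcp_rot: [-1.605, 1.566, -2.859]
contact_force: [-7.8, -2.0, 4.2]
grip_width: 0.4
 t 12.78 jigTCP [-20.4 -38.6  39.3] toolY ang err 0.0001 x [-0.005 -0.001 -1.   ] Fjig [-8.   0.6  4.2] w 0.4
time: 13.03
tool_pos: [561.1, 216.2, 42.1]
tcp_rot: [-1.603, 1.562, -2.857]
contact_force: [-13.8, -3.5, 6.6]
grip_width: 0.3
 t 13.03 jigTCP [-20.  -38.5  39.1] toolY ang err 0.0004 x [-0.008 -0.002 -1.   ] Fjig [-14.2   1.    6.6] w 0.3
```

```bash
sleep 1
```

```text
(no output)
```

View pics/side13.png

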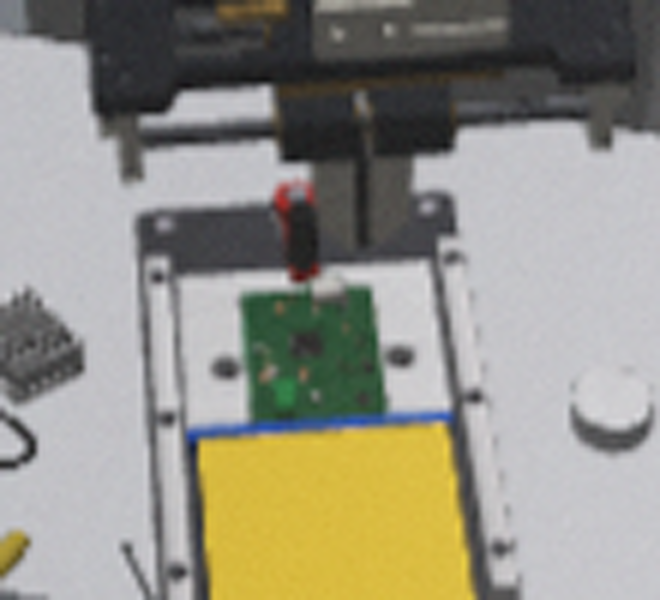

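The clamp is at its stop: 14 N and no further motion. Now I'll back off and lift away.

```bash
python3 -m handwheel '[[[0,-0.5,0,0],[0,-0.8,0,0],[0,-0.8,0,0],[-1,0,0,0],[-3,0,0,0],[-4,0,0,0],[-4,0,0,0],[-3,0,0,0]]]'; python3 -m handwheel '[[[0,-3,-1,0],[0,-3,-1,0],[0,-3,-1,0],[0,-3,-1,0],[0,-2,0,0],[0,-1,0,0],[0,0,0,0],[0,0,0,0]]]'; python3 - <<'E'
from st import *;st()
im,d=bot.capture("side");im2,_=bot.capture("top")
save(im,"sf.png");save(cv2.resize(im[225:345,250:390],None,fx=5,fy=5,interpolation=cv2.INTER_CUBIC),"side14.png")
save(cv2.resize(im2[160:300,205:345],None,fx=4.2,fy=4.2,interpolation=cv2.INTER_CUBIC),"top14.png")
E
```

```text
time: 13.75
tool_pos: [545.8, 210.8, 197.3]
tcp_rot: [1.499, 1.566, 0.244]
contact_force: [0.5, 0.8, 0.2]
grip_width: 0.4
time: 14.42
tool_pos: [391.1, 202.2, 193.7]
tcp_rot: [1.546, 1.568, 0.291]
contact_force: [-0.0, 0.6, 0.3]
grip_width: 0.5
 t 14.42 jigTCP [-186.     1.1  190.7] toolY ang err -0.0004 x [ 0.003  0.001 -1.   ] Fjig [0.2 0.6 0.3] w 0.5
```

```bash
sleep 1
```

```text
(no output)
```

View pics/side14.png

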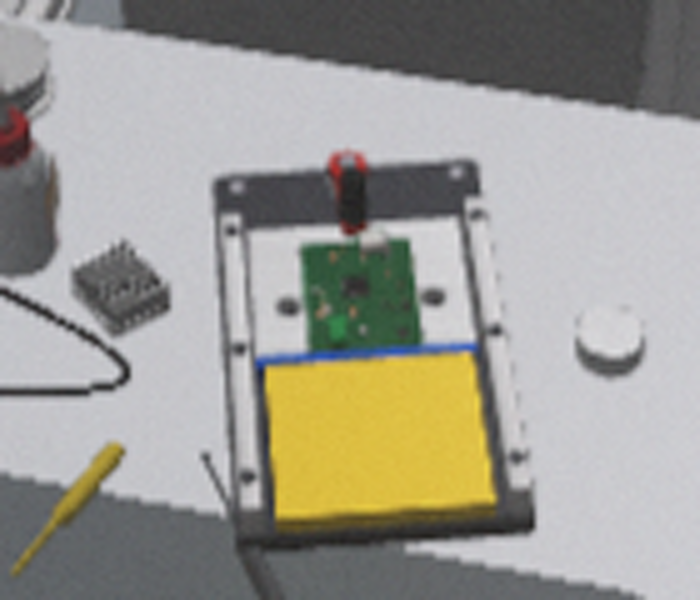

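View pics/top14.png

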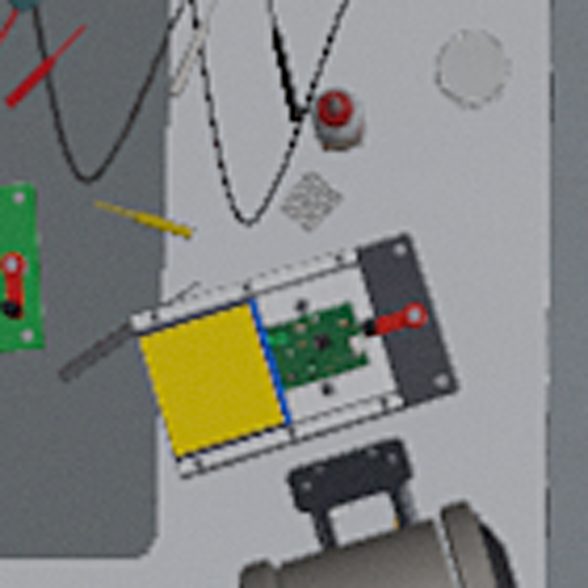

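The clamp lies parallel to the rails over the carrier's front edge, with the post at top-crop (415,315) and the knob at (372,327). The pins show in the holes, the bystanders haven't moved, and the arm is clear.

```bash
python3 -c "
from plant import bot
print(bot.close_job())"
```

```text
the job is handed in; nothing more can be done
None
```

I pushed the carrier along the dark jig's rails with the fingertips until it dropped over both pins. I then pushed the clamp by its knob round to its stop, backed off, and handed the job in at about 14.5 s.

**Carrier:** It is down and flat. Both pins show in the holes, the blue bar sits level with the deck edge, and the plate's top measured z ≈ 20–23 mm against 21 expected.

**Clamp:** It is parallel to the rails over the carrier's front edge. At the stop the force rose to 14 N with no further motion.

**Surroundings:** The heat sink, tin, bottle and reel look unmoved in the last pictures, and the arm was clear and touching nothing. I did not check the side cutters on the other table again, but the arm never went near them.

**What disagreed:**
- While turning the clamp, my first push direction jammed briefly at about 22 N, so I moved round and pushed from the side.
- The networks' reports for the knob in the top view were wrong or on the green look-alike, so I went by the pictures and the side view.

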